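# Select the loaded socket and start the module test

### The arm

A 6-joint arm with a two-finger parallel gripper is mounted at the origin on the work surface. World frame = base frame: x ahead of the robot, y to its left, z up, the work surface at z = 0. Lengths are in mm, angles in rad, forces in N, time in s.
With the tool pointing down it reaches from about 300 to 775 mm from the base axis. Payload 14.6 kg.
Tool frame: the origin (TCP) lies at the very end of the fingers, on their centre line; the grasp point (between the pads) lies 19 mm behind it; z points along the fingers, y is the direction in which the jaws open and shut (so a half turn about z gives the same grasp; the last joint's range is limited). The gripper opens to 94 mm and grips with 3 to 60 N. Pads are 16 mm wide; open, the fingers measure 119 mm over their backs; the gripper's body (75 mm by 177 mm) begins 78 mm behind the grasp point.
Start: joints at [-1.331, 0.3, 1.521, -0, 1.321, -0.067], TCP at [166.098, -524.31, 205.446] pointing down, gripper open.
Joint ranges: [-3.03, 3.03], [-0.79, 2.21], [0.23, 2.52], [-1.04, 4.18], [0, 3.07], [-2.55, 2.55]. Speed limits (rad/s): [2.22, 2.22, 2.57, 3.14, 3.14, 3.14].

### API

Orientations are given as [roll, pitch, yaw] about the fixed x, y, z axes, in that order (R = Rz(yaw) Ry(pitch) Rx(roll)).
In Python, from cell import manip gives the robot as it stands.
- The arm moves only by the shell command python3 -m inch 'ROWS' [FORCE]. ROWS is a JSON object of lists of equal length, an entry for each row: "grip": the opening, from -1 (shut) to 1 (fully open), so that 0 is half open; "travel": the shift along the world's x, y, z in cm, a list of three; "turn": the turn, a rotation vector about the world's x, y, z in degrees, a list of three. A call has 1 to 10 rows; each row is the pose to reach, as a shift and turn from the pose measured when the call began; what a row does not reach only later rows make up. A row lasts 1/8 s, in which the tool goes at most 62.5 mm and 10.7 degrees, less where a joint would pass 70% of its speed; a pose out of reach is approached as far as the arm can. A call with a gripper value outside its range is refused whole. The fingers move at their own pace and stop on an object; FORCE is the grip in N (left out, the last holds). Time passes only in rows, so rows that repeat a pose let the fingers close. It gives the time, the measured TCP pose, the force and the opening at its end, in the units of the state.
- manip.read_state(): the state, without advancing time (a new reading comes with each control period).
- manip.camera(name): name is "scene" or "top"; returns (picture, depth): 420x560x3 uint8, red, green, blue; 420x560 float32, mm along the optical axis (not along the pixel's ray), 0 where there is no reading.
- manip.calibration(name): a dict with "fx", "fy", "cx", "cy" (pixels), "world_from_camera" (4x4, takes a point from camera to world coordinates). Camera axes: x right, y up, looking along -z (the intrinsics and any distortion apply to the point x, -y, -z); pixel columns grow to the right and rows downward; lengths in mm; the calibration is good to about 2 mm. A picture is of the moment at which its call begins. calibration takes no time and is no camera call.
- manip.sign_off(): hands the job in, once; it reports no verdict.
Trained networks look in the newest picture that a camera, given by its name, has taken for a name from the list of things; names that differ only in an ending like _2 or _b are one class to them, and where a whole thing is asked for, a point or a joint stands for the part that bears it (a point fixed in the world has none). Each returns a list of dicts, best first, with "p" (0 to 1); they miss things now and then, are a little off and sometimes report something else, mostly with a low value. They report only what shows in the picture. A call takes as long as a camera call.
- manip.look_for(camera, label): "bbox" ([left, top, right, bottom] in pixels, round what is visible of it).
The state is a dict: "clock": time; "joints": joint angles; "qd": joint speeds; "effort": joint torques, N m; "eef_pos": TCP position; "eef_rot": TCP orientation; "wrist_force": force on the tool from outside, world axes, zero at the start; "moment": the same for the moment, N m; "finger_gap": finger opening in mm.
Only numpy, scipy, OpenCV 4.12 (cv2) and the standard library are available. Lean on these libraries where they do the work, as an engineer would, in place of code of your own. Each camera call takes 0.05 s, during which the arm holds its last target.

### The job

A memory module stands in one of the three sockets of the module tester on the bench. Turn the tester's selector knob from its off mark to the mark of that socket (same number of dots) so that it clicks in, and then press the long start bar down at its middle, so that both ends go well down together and level, hold it down for a moment and let it come back up. Leave the knob on that mark and do not shift the screwdriver or the flat drive lying beside the equipment.

Things in the scene. Friction and masses are not known exactly. Their poses are not given: they have to be found in the camera images.
- tester: Grey box, 230 mm deep (its x) x 180 mm wide (its y) x 50 mm high, fixed to the bench. Origin: centre of its underside; at yaw 0 its x points away from the robot, y left, z up. Selector knob near the robot: its axis at x = -62 mm, y = 0. Three black sockets on top at the back, each 80 mm long along x, their number given by white dots behind them.
- socket_1 (a point): Centre of socket 1 (one dot), 50 mm above the bench, at x = +45, y = +50 mm on the tester. Socket 2 (two dots) is at y = 0, socket 3 (three dots) at y = -50 mm.
- dial (a point): Centre of the dial on the tester's top, under the knob, 50 mm above the bench. White marks on its far side, 40 to 60 mm out: a short dash (off) at +0.90 rad from the tester's x axis towards its y, one dot at +0.45, two dots in a radial row at 0, three dots in a row at -0.45 rad; so from the robot's side left to right: off, 1, 2, 3, in the order of the sockets.
- module: The memory module: green circuit board with black chips, 68 mm long along x, 4 mm thick in y, 30 mm high, standing on edge, latched in one of the three sockets (stays there). Origin: centre of its lower edge, 54 mm above the bench. Its y in the tester's frame tells the socket: +50 mm = 1, 0 = 2, -50 mm = 3. Flat grey dust covers lie on the two other sockets.
- selector_grip (a point): Point to grip the selector knob: on its vertical axis, 82 mm above the bench. Black knob: disc of 48 mm diameter, upper face 66 mm above the bench, with an upright bar across it, 14 mm wide, about 50 mm long, top 96 mm above the bench, to be pinched across its 14 mm. The point's x axis points along the bar to its pointed end, which has a white line on top.
- selector (a joint): Angle of the knob, rad: 0 at off, growing clockwise seen from above; springs into clicks at 0 = off, 0.45 = one dot, 0.90 = two dots, 1.35 = three dots; stops just beyond both ends. Starts at off (within 0.06). The pointer's direction is 0.90 minus this angle, from the tester's x axis towards its y. Takes about 0.08 N m to leave a click.
- bar_unit: Low dark steel housing of the start bar, 62 mm (its x) x 270 mm (its y) x 24 mm high, fixed to the bench. Origin: centre of its underside.
- bar_mid (a point): Middle of the upper face of the start bar: a plain aluminium bar, 240 mm long along the unit's y, 22 mm wide, whose upper face is 45 mm above the bench at rest, 21 mm above its housing. Moves with the bar.
- bar_left (a point): Point on the bar's upper face 110 mm from the middle towards the unit's +y. Moves with the bar.
- bar_right (a point): Point on the bar's upper face 110 mm from the middle towards the unit's -y. Moves with the bar.
- bar_lift (a joint): How far the bar's middle is pressed down, m: 0 at rest, stop at 0.010. Spring: starts to move at about 3 N, about 7 N at the bottom; returns by itself.
- bar (a joint): Rocking of the bar about its centre pivot, rad: 0 level, positive when the left (+y) end is up; at most 0.06 either way. Sprung to level with 8 N m/rad, so a press off the middle sinks one end and leaves the other up.
- screwdriver: Bystander: a screwdriver, 190 mm long, lying on the mat in the lane between the tester and the bar unit. Not to be disturbed.
- drive: Bystander: a flat aluminium drive, 100 x 69 x 9 mm, lying on the left. Not to be disturbed.

How it is judged (in metres and radians):
On the way, in this order (a step that is already met when the one before it is completed fails the run):
1. the selector rests at the mark of the socket that holds the module, the bar still up (((y of module in the frame of tester between 0.04 and 0.06 m and value of joint selector between 0.33 and 0.57 rad) or (y of module in the frame of tester between -0.01 and 0.01 m and value of joint selector between 0.78 and 1.02 rad) or (y of module in the frame of tester between -0.06 and -0.04 m and value of joint selector between 1.23 and 1.47 rad)) and value of joint bar_lift below 0.003 m), for 0.2 s.
2. with the selector there, both ends of the bar are down at the same time by at least 5 mm and the bar is level within 0.03 rad (((y of module in the frame of tester between 0.04 and 0.06 m and value of joint selector between 0.33 and 0.57 rad) or (y of module in the frame of tester between -0.01 and 0.01 m and value of joint selector between 0.78 and 1.02 rad) or (y of module in the frame of tester between -0.06 and -0.04 m and value of joint selector between 1.23 and 1.47 rad)) and z of each of bar_left, bar_right in the frame of bar_unit below 0.04 m and value of joint bar between -0.03 and 0.03 rad), for 0.3 s.
At the end, for the whole second after the job is handed in: The selector rests within 0.12 rad of the mark of the socket that holds the module, and the bar is back up (less than 2 mm down, level within 0.015 rad), at rest (((y of module in the frame of tester between 0.04 and 0.06 m and value of joint selector between 0.33 and 0.57 rad) or (y of module in the frame of tester between -0.01 and 0.01 m and value of joint selector between 0.78 and 1.02 rad) or (y of module in the frame of tester between -0.06 and -0.04 m and value of joint selector between 1.23 and 1.47 rad)) and value of joint bar_lift below 0.002 m and value of joint bar between -0.015 and 0.015 rad and velocity of joint selector between -0.05 and 0.05 rad/s); the robot touches nothing.
It fails at once if a bystander (screwdriver, drive) is shifted by more than 20 mm (distance of any of screwdriver, drive from where it was at the start of the episode above 0.02 m).
It also fails if it takes over 48 s, if anything falls off the work surface, if the arm or the gripper's body presses on something with over 40 N, if the wrist force passes 120 N, or if a joint passes its speed limit or range.

## Working session

There is one attempt and no reset: what is moved stays moved. The work goes in short steps, Python scripts to look and compute and a shell command to move; the robot and the scene stay as the last step left them, time stands still between calls to the robot, and variables do not carry over. Pictures are saved under pics/ and viewed, and the job is handed in when it is done.

```bash
ls; mkdir -p pics; python3 - <<'E'
from cell import manip
import cv2
print(manip.read_state())
for n in ("scene","top"):
    p,d=manip.camera(n)
    cv2.imwrite(f"pics/{n}0.png",p[:,:,::-1])
    import numpy as np; np.save(f"pics/{n}0d.npy",d)
    c=manip.calibration(n);print(n,c)
    for l in ("tester","module","dial","selector_grip","bar_unit","bar_mid","screwdriver","drive"):
        print(l,[(r['p'],r['bbox']) for r in manip.look_for(n,l)[:2]])
E
```

```text
pics
{'clock': 0.0, 'joints': array([-1.33055698e+00,  3.00491445e-01,  1.52160755e+00, -1.24902089e-05,
        1.32071724e+00, -6.66296367e-02]), 'qd': array([ 0.00059033,  0.00147848,  0.00047088, -0.00016877,  0.00183164,
       -0.00119167]), 'effort': array([ 3.92881979e-03, -5.31799972e+01, -3.52734983e+01,  7.10188597e-02,
        2.44167808e-02, -1.38293476e-04]), 'eef_pos': array([ 166.0533377 , -524.04093705,  204.86398142]), 'eef_rot': array([-3.14037097e+00, -6.93958970e-05,  3.06872039e-01]), 'wrist_force': array([ 0.28159596, -0.07072809, -0.22193026]), 'moment': array([ 0.01864491, -0.05306299, -0.0168954 ]), 'finger_gap': 93.98887821391084}
scene {'fx': 407.44042247171393, 'fy': 407.44042247171393, 'cx': 278.1692457848799, 'cy': 210.37913630322282, 'world_from_camera': array([[-4.74243753e-01, -5.54059452e-01,  6.84186368e-01,
         1.14207595e+03],
       [ 8.80334033e-01, -3.07475166e-01,  3.61207715e-01,
         4.06451398e+02],
       [ 1.02397681e-02,  7.73613047e-01,  6.33575569e-01,
         6.26139024e+02],
       [ 0.00000000e+00,  0.00000000e+00,  0.000
[... 718 characters left out ...]
     [-1.19225037e-03,  8.41914356e-02,  9.96448885e-01,
         1.02124261e+03],
       [ 0.00000000e+00,  0.00000000e+00,  0.00000000e+00,
         1.00000000e+00]])}
tester [(0.65, [205.9, 171.1, 279.2, 264.3]), (0.45, [346.9, 179.1, 435.2, 214.9])]
module [(0.5, [262.0, 188.1, 266.2, 212.7])]
dial [(0.74, [205.5, 172.7, 282.8, 261.4])]
selector_grip [(0.65, [234.3, 233.1, 248.2, 253.6]), (0.49, [346.8, 181.9, 435.5, 216.8])]
bar_unit [(0.82, [335.8, 175.0, 440.4, 222.9]), (0.52, [344.5, 179.6, 435.9, 214.1])]
bar_mid [(0.94, [344.9, 182.0, 434.2, 212.8])]
screwdriver [(0.74, [308.5, 200.6, 318.4, 257.5]), (0.67, [203.8, 171.6, 284.2, 266.0])]
drive [(0.91, [131.2, 230.5, 158.0, 274.5])]
```

```bash
python3 - <<'E'
import cv2
p=cv2.imread("pics/top0.png")
cv2.imwrite("pics/top0c.png",cv2.resize(p[160:285,195:325],None,fx=6,fy=4.8*1.25/1.25*1.0 if 0 else 4.8,interpolation=cv2.INTER_CUBIC))
p=cv2.imread("pics/scene0.png")
cv2.imwrite("pics/scene0c.png",cv2.resize(p[165:315,105:385],None,fx=2.85,fy=2.85,interpolation=cv2.INTER_CUBIC)[:600,:800])
E
```

```text
(no output)
```

View pics/top0.png

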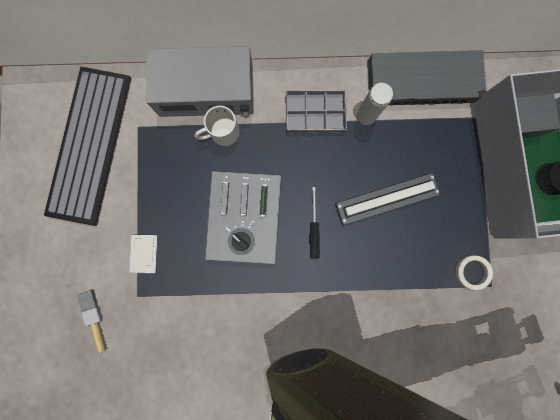

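View pics/top0c.png

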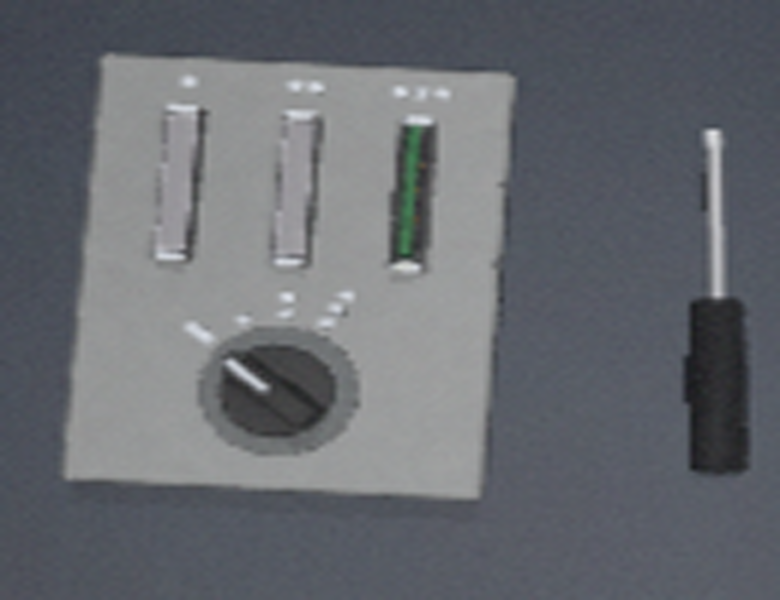

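View pics/scene0c.png

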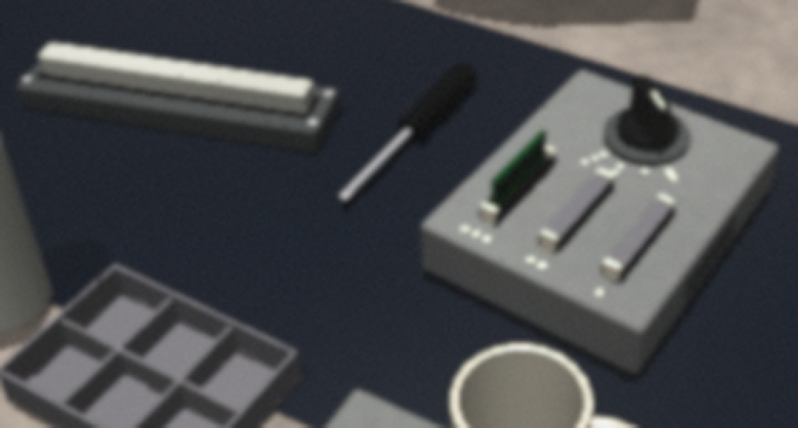

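The module (green, top crop ~(410,190), full picture ~(264,200)) is in the right-hand socket with three dots. The knob points at the off dash. The bar is at ~(390,198) in the full picture and the screwdriver at ~(314,225).

```bash
cat > h.py <<'E'
from cell import manip
import numpy as np, cv2
def ray(n,uv,z):
    c=manip.calibration(n);T=c["world_from_camera"]
    uv=np.atleast_2d(uv).astype(float)
    d=np.c_[(uv[:,0]-c["cx"])/c["fx"],-(uv[:,1]-c["cy"])/c["fy"],-np.ones(len(uv))]@T[:3,:3].T
    o=T[:3,3]; return o+d*((z-o[2])/d[:,2])[:,None]
def proj(n,P):
    c=manip.calibration(n);T=np.linalg.inv(c["world_from_camera"])
    q=np.atleast_2d(P)@T[:3,:3].T+T[:3,3]
    return np.c_[c["cx"]+c["fx"]*q[:,0]/-q[:,2],c["cy"]+c["fy"]*q[:,1]/q[:,2]]
E
cat > m.py <<'E'
from h import *
import sys
k=sys.argv[1] if len(sys.argv)>1 else '0'
for n,bb,tb in (("top",[335,170,445,228],[195,160,292,275]),("scene",[110,170,230,225],None)):
    p=cv2.imread(f"pics/{n}{k}.png"); 
    l,t,r,b=bb; g=cv2.cvtColor(p,cv2.COLOR_BGR2GRAY)
    m=np.zeros_like(g); m[t:b,l:r]=(g[t:b,l:r]>(150 if n=="top" else 170))*255
    nn,lab,st,ce=cv2.connectedComponentsWithStats(m); i=1+np.argmax(st[1:,4])
    q=np.argwhere(lab==i)[:,::-1]
    W=ray(n,q,45)[:,:2].astype(np.float32)
    print(n,"bar",cv2.minAreaRect(W),W.mean(0),st[i])
    if tb:
        l,t,r,b=tb
        e=p.astype(int); hsvv=g.astype(int)
        m=np.zeros_like(g); m[t:b,l:r]=((g[t:b,l:r]>85))*255
        nn,lab,st,ce=cv2.connectedComponentsWithStats(m); i=1+np.argmax(st[1:,4])
        q=np.argwhere(lab==i)[:,::-1]
        W=ray(n,q,50)[:,:2].astype(np.float32); rc=cv2.minAreaRect(W)
        print("tester",rc,st[i])
        cv2.imwrite("pics/mask.png",m)
E
python3 m.py
python3 - <<'E'
from h import *
d=np.load("pics/top0d.npy"); p=cv2.imread("pics/top0.png")
g=cv2.cvtColor(p,cv2.COLOR_BGR2GRAY)
print(g[232:258:2,225:260:2])
def P(u,v):
    c=manip.calibration("top");T=c["world_from_camera"];z=d[v,u]
    return T[:3,:3]@np.array([(u-c["cx"])/c["fx"]*z,-(v-c["cy"])/c["fy"]*z,-z])+T[:3,3]
for u,v in ((390,198),(245,220),(240,241),(225,250),(350,280)): print(P(u,v))
E
```

```text
top bar ((570.4139404296875, -202.50054931640625), (20.395458221435547, 237.74732971191406), 15.709219932556152) [ 570.2881  -202.08582] [346 181  89  34 725]
tester ((517.7780151367188, 165.8856201171875), (220.5865020751953, 263.50006103515625), 88.1748275756836) [ 204  171   88  104 7430]
scene bar ((573.66845703125, -199.41677856445312), (20.830768585205078, 235.2177734375), 15.81080436706543) [ 573.15485 -197.17276] [120 181  94  18 506]
[[150 150 153 117 111 110  73  63  63  68 114 115 116 115 155 154 155 155]
 [150 152 147 105 103  65  54  68  67  69  71  79 116 115 153 156 155 155]
 [152 152 117 108 167 137  54  53  71  69  72  69  75 116 117 152 157 154]
 [153 151 113 106  58 169 137  57  52  73  69  73  65 114 117 155 156 156]
 [151 146 113  88  56  53 147 144  59  38  71  71  73 109 112 156 155 155]
 [151 145 114  85  64  61  56  70  67  60  45  72  71 118 116 155 156 154]
 [153 147 113 103  67  64  61  51  65  66  66  44  69 115 110 153 155 154]
 [151 152 106 108  76  68  66  64  53  68  66  50  90 116 117 155 156 155]
 [151 152 146 113 107  62  69  66  67  53  50  75 114 111 155 157 157 156]
 [153 153 154 118 115 112  82  58  59  59 105 107 115 128 156 156 155 157]
 [156 152 152 153 116 114 113 116 114 102 105 115 140 153 156 154 155 156]
 [153 154 157 154 153 152 124 111 119 123 139 154 155 155 156 157 157 156]
 [152 154 157 153 152 154 153 154 152 153 156 155 154 154 156 156 156 157]]
[ 569.30827149 -201.91093304   45.42627048]
[523.13356428 173.11597223  49.55968723]
[469.88169957 182.73002775  91.68318528]
[448.2786751  225.65244133  49.16704635]
[358.45314892 -97.72109669  -0.61029792]
```

```bash
python3 - <<'E'
import cv2
p=cv2.imread("pics/scene0.png")
cv2.imwrite("pics/sk.png",cv2.resize(p[182:242,300:380],None,fx=10,fy=10,interpolation=cv2.INTER_CUBIC)[:600])
p=cv2.imread("pics/top0.png")
cv2.imwrite("pics/tk.png",cv2.resize(p[215:263,210:274],None,fx=12,fy=12,interpolation=cv2.INTER_CUBIC)[:600])
E
```

```text
(no output)
```

View pics/sk.png

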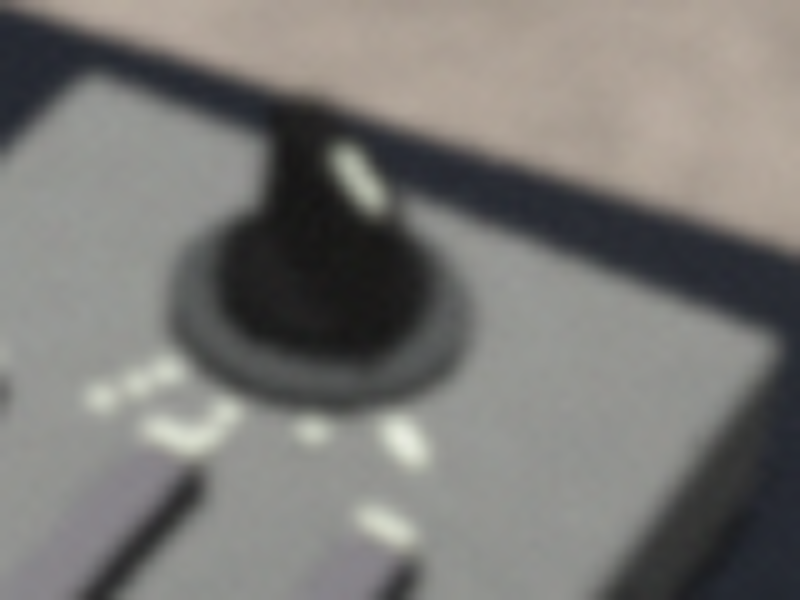

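View pics/tk.png

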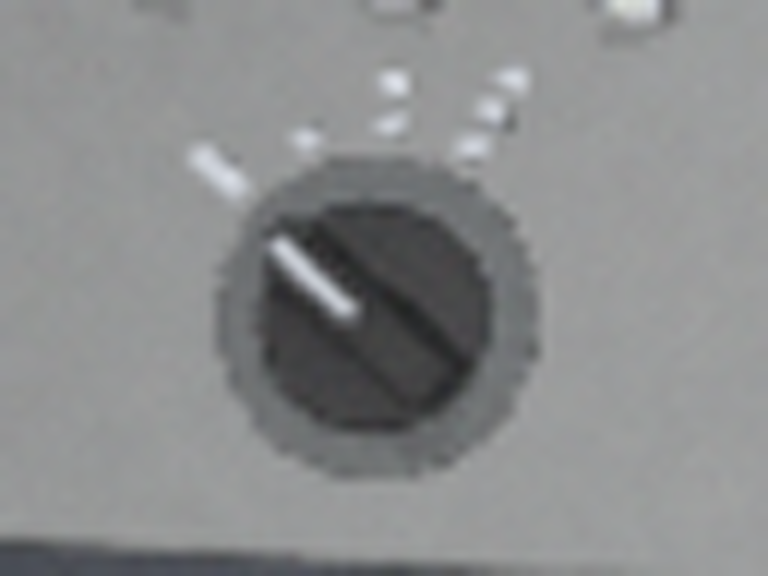

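```bash
python3 - <<'E'
from h import *
p=cv2.imread("pics/top0.png");g=cv2.cvtColor(p,cv2.COLOR_BGR2GRAY)
def comp(m,box):
    l,t,r,b=box;M=np.zeros_like(m);M[t:b,l:r]=m[t:b,l:r]
    M=cv2.morphologyEx(M.astype(np.uint8),cv2.MORPH_CLOSE,np.ones((5,5)))
    nn,lab,st,ce=cv2.connectedComponentsWithStats(M); i=1+np.argmax(st[1:,4]);return np.argwhere(lab==i)[:,::-1]
q=comp(g<132,[222,226,262,262]); W=ray("top",q,50)[:,:2]; print("ring",W.mean(0),2*np.sqrt(len(W)*0+ 1)*0, W.max(0)-W.min(0))
q=comp(g<92,[226,226,256,258]); W=ray("top",q,66)[:,:2]; print("disc",W.mean(0),W.max(0)-W.min(0))
# tester mask
m=(g>95); q=comp(m,[200,165,292,268]);M=np.zeros_like(g);M[q[:,1],q[:,0]]=1
M=cv2.morphologyEx(M,cv2.MORPH_OPEN,np.ones((7,7)))
M=cv2.morphologyEx(M,cv2.MORPH_CLOSE,np.ones((31,31)))
q=np.argwhere(M)[:,::-1]; W=ray("top",q,50)[:,:2].astype(np.float32);rc=cv2.minAreaRect(W);print("tester",rc,W.mean(0))
# white line / dots
w=(g>175).astype(np.uint8); w[:170]=0;w[262:]=0;w[:,:203]=0;w[:,285:]=0
nn,lab,st,ce=cv2.connectedComponentsWithStats(w)
for i in range(1,nn): print(st[i,4],ce[i],ray("top",ce[i],50)[0,:2])
# white pointer line direction
q=np.argwhere((g>120)&(np.indices(g.shape)[0]>233)&(np.indices(g.shape)[0]<242)&(np.indices(g.shape)[1]>231)&(np.indices(g.shape)[1]<241))[:,::-1]
W=ray("top",q,96)[:,:2]; u,s,v=np.linalg.svd(W-W.mean(0)); print("line",W.mean(0),v[0],np.degrees(np.arctan2(v[0][1],v[0][0])),s)
# scene: ring ellipse
s=cv2.imread("pics/scene0.png");sg=cv2.cvtColor(s,cv2.COLOR_BGR2GRAY)
print(sg[188:226:2,312:352:2])
E
```

```text
ring [469.99874721 184.47681662] 0.0 [66.4609283  66.55031888]
disc [470.33123493 184.0459593 ] [45.40985101 47.77823884]
tester ((531.6162109375, 178.75350952148438), (180.3160858154297, 228.18353271484375), 84.79474639892578) [530.0965  178.79884]
6 [226.  176.5] [636.98042272 219.69862811]
11 [245.54545455 177.45454545] [633.01345864 169.28698847]
4 [261.5 178.5] [629.08265146 128.17520046]
3 [265. 179.] [627.51512954 119.17791948]
5 [268.2 179. ] [627.27369074 110.92182624]
5 [225. 182.] [622.71624106 222.527973  ]
8 [244.5 183.5] [617.34216867 172.32516531]
8 [264.5 184.5] [613.23462396 120.84011163]
6 [222.66666667 212.83333333] [543.14973041 229.87907112]
4 [242.5 214. ] [538.67442348 179.1451681 ]
6 [262.5        215.33333333] [533.76210072 128.02821893]
4 [242.5 221.5] [519.4560809  179.55099443]
4 [252.25 221.25] [519.3701686  154.61466984]
4 [250.5 223.5] [513.74713638 159.21957275]
3 [242. 225.] [510.54653032 181.01699186]
12 [227.83333333 228.83333333] [501.81519647 217.37720815]
4 [235.   226.25] [507.87466123 198.95853868]
5 [249.2 226.6] [505.92639145 162.71985201]
6 
[... 1061 characters left out ...]
 102 139
  150 153]
 [150 151 130  93  79  42  31  33  33  28  26  25  27  26  31  47  88 119
  147 149]
 [150 150 124  90  83  46  28  30  33  31  27  25  26  25  29  53  89 105
  142 150]
 [151 149 121  81  88  72  38  30  30  32  31  26  26  24  35  72  93 102
  139 150]
 [150 149 142  91  80  87  75  56  40  32  30  27  29  36  66  87  90 106
  145 150]
 [157 169 195 151  80  74  84  87  81  72  64  60  55  71  86  84  79 127
  150 151]
 [184 197 176 158 134  98  69  74  79  83  82  83  77  79  75  83 119 147
  150 151]
 [161 159 155 151 160 189 142 106  88  80  71  68  84 101 120 140 148 150
  150 148]
 [148 180 205 188 193 190 155 147 146 177 165 135 142 184 204 159 151 150
  152 149]]
```

```bash
python3 - <<'E'
from h import *
s=cv2.imread("pics/scene0.png");g=cv2.cvtColor(s,cv2.COLOR_BGR2GRAY)
w=(g>183).astype(np.uint8); w[:186]=0;w[290:]=0;w[:,:254]=0;w[:,377:]=0
nn,lab,st,ce=cv2.connectedComponentsWithStats(w)
for i in range(1,nn): print(st[i,4],ce[i].round(1),ray("scene",ce[i],50)[0,:2].round(1))
c=np.array([470.1,184.3]);a=np.linspace(0,2*np.pi,9)[:-1]
print(proj("scene",np.c_[c[0]+33*np.cos(a),c[1]+33*np.sin(a),0*a+50]).round(1))
E
```

```text
2 [298.  216.5] [517.5 126.1]
16 [313.2 219.8] [511.3 159.8]
23 [319.  224.4] [519.3 177.1]
2 [330.5 225. ] [509.  199.5]
16 [340.  225.8] [501.4 218.2]
11 [338. 234.] [527.8 224.2]
9 [275.8 237.1] [599.1 115. ]
28 [271.3 246.4] [627.4 120.2]
10 [297.3 246.8] [603.1 166.6]
16 [293.2 256.6] [631.5 171.6]
13 [319.  256.8] [607.5 216.2]
7 [314.7 267. ] [636.3 220. ]
50 [287.4 287.4] [705.9 197.2]
[[325.1 221.2]
 [336.8 222. ]
 [344.9 217.3]
 [344.6 210.1]
 [336.5 204.6]
 [325.4 203.8]
 [317.3 208.1]
 [317.  215.3]]
```

```bash
python3 -m inch '{"grip":[0,0,0,0,0,0,0,0,0,0],"travel":[[2,5,0],[4,10,0],[6.5,15.5,0],[9,21,0],[11.5,26.5,0],[14,32.5,0],[16.5,38,0],[19,43.5,0],[21.5,49.5,0],[23.5,54.5,0]],"turn":[[0,0,10],[0,0,20],[0,0,30],[0,0,40],[0,0,50],[0,0,60],[0,0,70],[0,0,80],[0,0,90],[0,0,100]]}'
```

```text
clock: 2.15
eef_pos: [401.6, 22.9, 205.8]
eef_rot: [3.141, 0.001, 2.058]
wrist_force: [0.8, -0.9, -0.6]
finger_gap: 47.1
```

```bash
python3 -m inch '{"grip":[0,0,0,0,0,0,0,0,0,0],"travel":[[2,5,0],[4,10,0],[6.5,15,0],[6.9,16.2,0],[6.9,16.2,0],[6.9,16.2,0],[6.9,16.2,-1],[6.9,16.2,-2],[6.9,16.2,-4],[6.9,16.2,-6]],"turn":[[0,0,10.6],[0,0,21.2],[0,0,31.8],[0,0,42.4],[0,0,53],[0,0,63.6],[0,0,74.2],[0,0,84.8],[0,0,95.4],[0,0,106]]}'
```

```text
clock: 3.4
eef_pos: [470.6, 184.9, 145.3]
eef_rot: [3.141, 0.001, -2.369]
wrist_force: [0.4, -0.4, -0.3]
finger_gap: 46.8
```

```bash
python3 -m inch '{"grip":[0,0,0,0,0],"travel":[[0,-0.05,-2],[0,-0.05,-4],[0,-0.05,-6],[0,-0.05,-7.4],[0,-0.05,-7.4]],"turn":[[0,0,2],[0,0,2],[0,0,2],[0,0,2],[0,0,2]]}'
python3 - <<'E'
from h import *
p,d=manip.camera("scene");cv2.imwrite("pics/s1.png",cv2.resize(p[120:270,260:460],None,fx=4,fy=4,interpolation=cv2.INTER_CUBIC)[:,:,::-1])
print(manip.read_state()['joints'])
E
```

```text
clock: 4.03
eef_pos: [470.3, 184.3, 70.7]
eef_rot: [3.14, -0.0, -2.334]
wrist_force: [-0.1, -0.3, -0.1]
finger_gap: 46.7
[ 3.00455600e-01  3.60350545e-01  1.78089387e+00  1.18334782e-03
  1.00015278e+00 -2.07891894e+00]
```

View pics/s1.png

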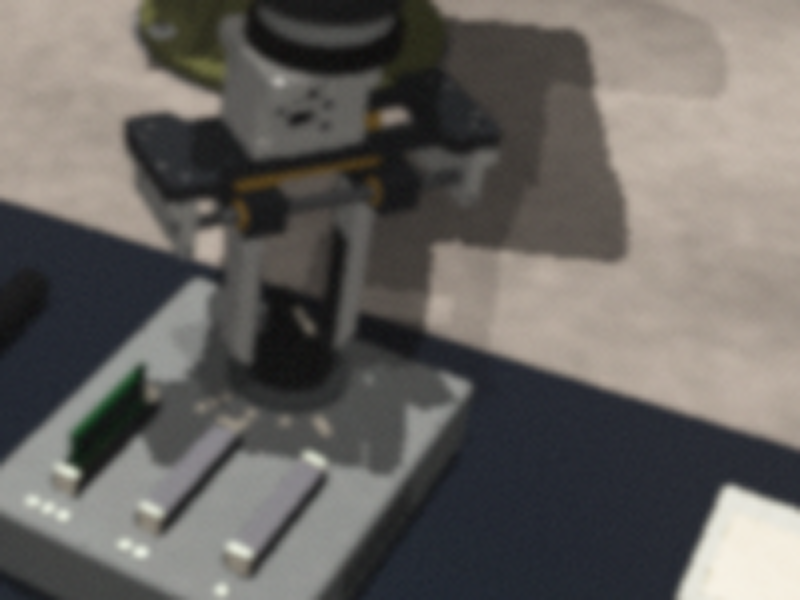

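The open fingers straddle the knob bar, which is near crop pixel (300,320), with one on each side. Closing gently.

```bash
python3 -m inch '{"grip":[-1,-1,-1,-1,-1,-1],"travel":[[0,0,0],[0,0,0],[0,0,0],[0,0,0],[0,0,0],[0,0,0]],"turn":[[0,0,0],[0,0,0],[0,0,0],[0,0,0],[0,0,0],[0,0,0]]}' 25
```

```text
clock: 4.82
eef_pos: [469.0, 186.2, 71.7]
eef_rot: [3.137, 0.0, -2.333]
wrist_force: [-14.6, 13.8, 9.7]
finger_gap: 13.7
```

```bash
python3 -m inch '{"grip":[-1,-1,-1,-1],"travel":[[-0.05,0.05,0],[-0.05,0.05,0],[-0.05,0.05,0],[-0.05,0.05,0]],"turn":[[0,0,0],[0,0,-6],[0,0,-13],[0,0,-20]]}' 
python3 - <<'E'
from h import *
s=manip.read_state();print(s['moment'],s['wrist_force'],s['joints'])
E
```

```text
clock: 5.32
eef_pos: [468.9, 186.3, 71.9]
eef_rot: [3.137, 0.001, -2.687]
wrist_force: [1.7, -2.1, 0.2]
finger_gap: 13.6
[-0.60007033 -0.58092712  0.01539384] [ 1.6863063  -2.10205064  0.19671008] [ 0.30331752  0.35772375  1.78347209  0.00493818  1.00037356 -1.72515198]
```

```bash
python3 -m inch '{"grip":[-1,-1,-1,-1],"travel":[[0,0,0],[0,0,0],[0,0,0],[0,0,0]],"turn":[[0,0,-8],[0,0,-16],[0,0,-24],[0,0,-32]]}' 
python3 -m inch '{"grip":[-1,-1,-1,-1,-1],"travel":[[0,0,0],[0,0,0],[0,0,0],[0,0,0],[0,0,0]],"turn":[[0,0,-8],[0,0,-16],[0,0,-24],[0,0,-25],[0,0,-25]]}' 
python3 - <<'E'
from h import *
s=manip.read_state();print(s['moment'],s['wrist_force'],s['joints'],np.degrees(s['eef_rot'][2]))
E
```

```text
clock: 5.82
eef_pos: [468.9, 186.0, 71.9]
eef_rot: [3.138, 0.001, 3.033]
wrist_force: [1.2, -2.8, -0.4]
finger_gap: 14.0
clock: 6.45
eef_pos: [468.9, 185.8, 71.8]
eef_rot: [3.138, 0.001, 2.6]
wrist_force: [-1.0, -2.3, 0.1]
finger_gap: 13.5
[-0.57307786  0.08406948 -0.0665794 ] [-1.01656446 -2.29154726  0.10818506] [ 0.30382181  0.35600057  1.78599457  0.00192897  0.99670045 -0.72620901] 148.956465709766
```

```bash
python3 -m inch '{"grip":[-0.3,0,0,0,0,0,0,0],"travel":[[0,0,0],[0,0,0],[0,0,0],[0,0,2],[0,0,6],[0,0,10],[0,-4,13],[0,-9,13]],"turn":[[0,0,0],[0,0,0],[0,0,0],[0,0,0],[0,0,0],[0,0,0],[0,0,0],[0,0,0]]}' 
python3 -m inch '{"grip":[0,0,0,0],"travel":[[0,-6,0],[0,-12,0],[0,-18,0],[0,-18,0]],"turn":[[0,0,-10],[0,0,-20],[0,0,-30],[0,0,-40]]}' 
python3 - <<'E'
from h import *
for n in("top","scene"):
    p,d=manip.camera(n);cv2.imwrite(f"pics/{n}2.png",p[:,:,::-1])
p=cv2.imread("pics/top2.png");s=cv2.imread("pics/scene2.png")
a=cv2.resize(p[205:263,200:280],None,fx=5,fy=5,interpolation=cv2.INTER_CUBIC)
b=cv2.resize(s[182:240,300:380],None,fx=5,fy=5,interpolation=cv2.INTER_CUBIC)
cv2.imwrite("pics/k2.png",np.hstack([a,b]))
E
```

```text
clock: 7.45
eef_pos: [469.6, 95.4, 204.1]
eef_rot: [3.136, 0.004, 2.602]
wrist_force: [0.3, -1.0, -1.0]
finger_gap: 46.7
clock: 7.95
eef_pos: [469.3, -88.0, 204.0]
eef_rot: [3.136, 0.004, 1.894]
wrist_force: [-0.4, 0.4, -0.4]
finger_gap: 46.8
```

View pics/k2.png

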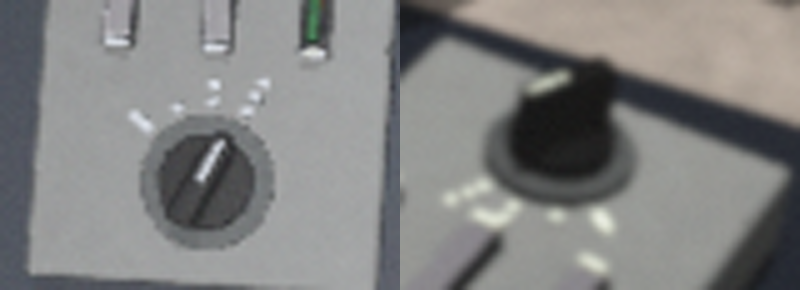

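View pics/top2.png

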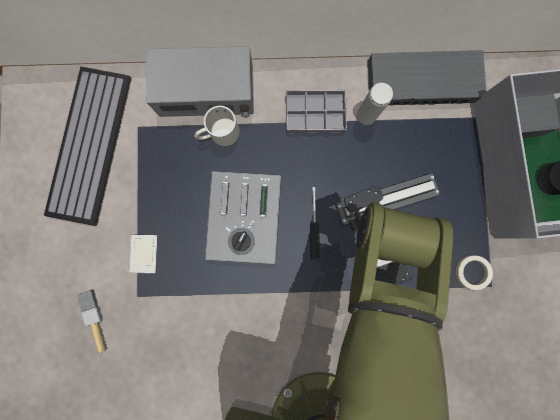

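```bash
python3 - <<'E'
from h import *
p=cv2.imread("pics/top2.png");g=cv2.cvtColor(p,cv2.COLOR_BGR2GRAY)
m=np.zeros_like(g);m[230:243,234:250]=g[230:243,234:250]>115
# keep component containing line near (242.5,237)
nn,lab,st,ce=cv2.connectedComponentsWithStats(m)
for i in range(1,nn):
    q=np.argwhere(lab==i)[:,::-1]
    if len(q)<5: continue
    W=ray("top",q,96)[:,:2];v=np.linalg.svd(W-W.mean(0))[2][0];v*=np.sign(v[0]);a=np.arctan2(v[1],v[0])
    print(ce[i],st[i,4],np.degrees(a),"selector",0.9-(a+np.radians(5.2)))
E
python3 -m inch '{"grip":[-1,-1,-1,-1,-1,-1,-1,-1,-1,-1],"travel":[[1,-1.5,0],[2.5,-3,0],[4,-4.5,0],[5.5,-6,0],[7,-7.5,0],[8.5,-9,0],[10.2,-11.3,0],[10.2,-11.3,-3],[10.2,-11.3,-6],[10.2,-11.3,-10]],"turn":[[0,0,-10],[0,0,-20],[0,0,-30],[0,0,-40],[0,0,-50],[0,0,-60],[0,0,-70],[0,0,-80],[0,0,-90],[0,0,-92.8]]}'
```

```text
[242.12820513 231.20512821] 39 83.02561467547783 selector -0.6398274606829165
[241.65 236.65] 20 -29.97442337393146 selector 1.3323952581581464
clock: 9.3
eef_pos: [572.1, -197.6, 103.6]
eef_rot: [3.135, 0.003, 0.283]
wrist_force: [1.5, -0.0, -0.7]
finger_gap: 0.5
```

```bash
python3 -m inch '{"grip":[-1,-1,-1,-1],"travel":[[-0.1,-0.4,-2],[-0.1,-0.4,-4],[-0.1,-0.4,-5],[-0.1,-0.4,-5]],"turn":[[0,0,-0.5],[0,0,-0.5],[0,0,-0.5],[0,0,-0.5]]}'
python3 - <<'E'
from h import *
p,d=manip.camera("scene");cv2.imwrite("pics/s3.png",cv2.resize(p[110:260,90:290],None,fx=4,fy=4,interpolation=cv2.INTER_CUBIC)[:,:,::-1])
e=manip.read_state()['eef_pos']
c=np.array([571,-201.5,45]);u=np.array([np.cos(np.radians(105.7)),np.sin(np.radians(105.7)),0])
for P in (c-120*u,c,c+120*u,e): print(((proj("scene",P)[0]-[90,110])*4).round())
E
```

```text
clock: 9.8
eef_pos: [571.1, -201.0, 53.3]
eef_rot: [3.135, 0.003, 0.277]
wrist_force: [0.1, -0.1, -0.1]
finger_gap: 0.2
[120. 285.]
[302. 312.]
[492. 340.]
[300. 300.]
```

View pics/s3.png

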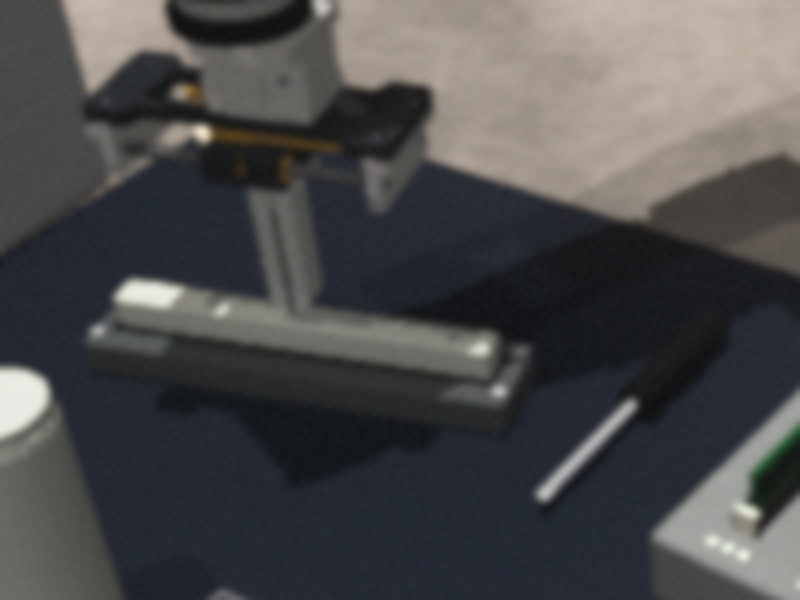

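```bash
python3 -m inch '{"grip":[-1,-1,-1,-1,-1,-1,-1,-1],"travel":[[0,0.2,-0.4],[0,0.2,-0.8],[0,0.2,-1.2],[0,0.2,-1.5],[0,0.2,-1.75],[0,0.2,-1.75],[0,0.2,-1.75],[0,0.2,-1.75]],"turn":[[0,0,0],[0,0,0],[0,0,0],[0,0,0],[0,0,0],[0,0,0],[0,0,0],[0,0,0]]}'
python3 - <<'E'
from h import *
p,d=manip.camera("scene");cv2.imwrite("pics/s4.png",cv2.resize(p[110:260,90:290],None,fx=4,fy=4,interpolation=cv2.INTER_CUBIC)[:,:,::-1])
s=manip.read_state();print(s['eef_pos'],s['wrist_force'],s['moment'])
E
```

```text
clock: 10.85
eef_pos: [571.7, -199.3, 37.0]
eef_rot: [3.134, 0.002, 0.277]
wrist_force: [-1.3, 1.4, 5.6]
finger_gap: 0.4
[ 571.68633082 -199.31682869   36.99572699] [-1.11933012  1.72784191  5.78373027] [ 0.33982677  0.22758372 -0.00786538]
```

View pics/s4.png

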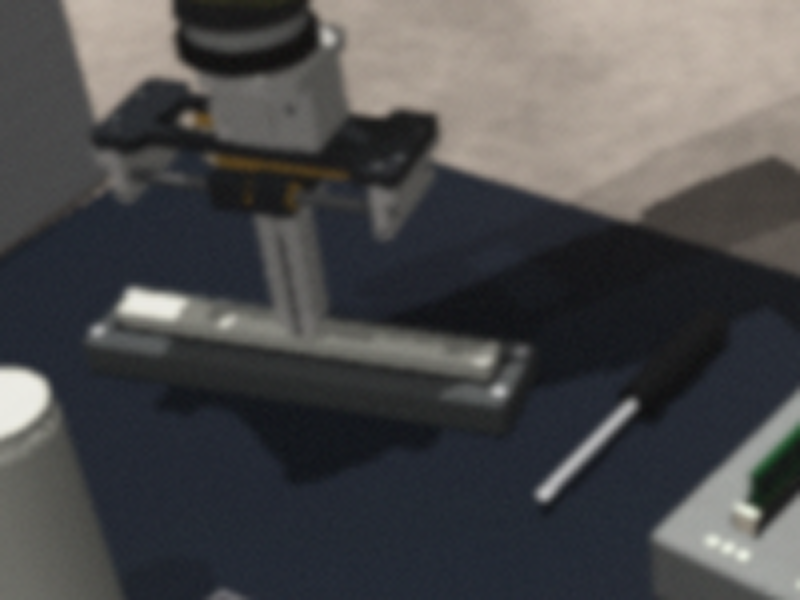

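The bar is down about 8 mm, and both ends (crop ~(130,290) and ~(495,345)) have dropped by a similar amount. I'll hold slightly deeper, then release.

```bash
python3 -m inch '{"grip":[-1,-1,-1,-1,-1],"travel":[[0,0,-0.15],[0,0,-0.15],[0,0,-0.15],[0,0,-0.15],[0,0,-0.15]],"turn":[[0,0,0],[0,0,0],[0,0,0],[0,0,0],[0,0,0]]}'
python3 -m inch '{"grip":[-1,-1,-1,-1,-1,-1,-1,-1],"travel":[[0,0,0.5],[0,0,1],[0,0,2],[0,0,5],[0,0,10],[0,0,15],[-3,-5,15],[-6,-10,15]],"turn":[[0,0,0],[0,0,0],[0,0,0],[0,0,0],[0,0,0],[0,0,0],[0,0,0],[0,0,0]]}'
python3 -m inch '{"grip":[-1,-1,-1,-1,-1],"travel":[[-4,-5,0],[-8,-10,0],[-12,-14,0],[-12,-14,0],[-12,-14,0]],"turn":[[0,0,0],[0,0,0],[0,0,0],[0,0,0],[0,0,0]]}'
python3 - <<'E'
from h import *
for n in("top","scene"):
    p,d=manip.camera(n);cv2.imwrite(f"pics/{n}5.png",p[:,:,::-1])
    for l in("screwdriver","drive","bar_mid"): print(n,l,[(r['p'],r['bbox']) for r in manip.look_for(n,l)[:1]])
s=cv2.imread("pics/scene5.png");cv2.imwrite("pics/s5.png",cv2.resize(s[110:260,100:380],None,fx=2.8,fy=2.8,interpolation=cv2.INTER_CUBIC))
E
python3 m.py 5
```

```text
clock: 11.52
eef_pos: [571.8, -199.4, 35.9]
eef_rot: [3.134, 0.001, 0.277]
wrist_force: [-2.3, 1.3, 6.5]
finger_gap: 0.9
clock: 12.52
eef_pos: [511.1, -300.2, 186.8]
eef_rot: [3.133, 0.001, 0.278]
wrist_force: [-0.1, -0.1, -0.1]
finger_gap: 0.6
clock: 13.15
eef_pos: [391.3, -440.0, 186.9]
eef_rot: [3.133, 0.001, 0.278]
wrist_force: [0.2, -0.4, -0.3]
finger_gap: 0.8
top screwdriver [(0.56, [310.8, 189.8, 320.5, 256.9])]
top drive [(0.93, [132.5, 233.9, 158.7, 273.7])]
top bar_mid [(0.78, [346.1, 182.2, 433.7, 216.2])]
scene screwdriver [(0.59, [226.7, 186.9, 270.9, 233.2])]
scene drive [(0.76, [432.2, 244.3, 473.2, 286.2])]
scene bar_mid [(0.65, [119.1, 176.2, 213.9, 205.6])]
top bar ((570.4856567382812, -202.48037719726562), (20.544506072998047, 237.74732971191406), 15.709221839904785) [ 570.2985 -201.966 ] [346 181  89  34 728]
tester ((517.888916015625, 170.75448608398438), (230.32632446289062, 263.58856201171875), 88.1748275756836) [ 200  171   92  104 7853]
scene bar ((573.80615234375, -199.36526489257812), (21.417036056518555, 235.20408630371094), 15.49356460571289) [ 573.20886 -197.518  ] [120 181  94  18 512]
```

View pics/s5.png

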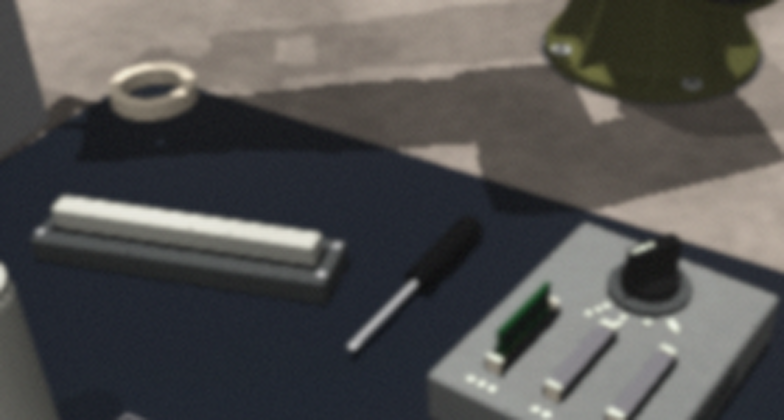

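View pics/top5.png

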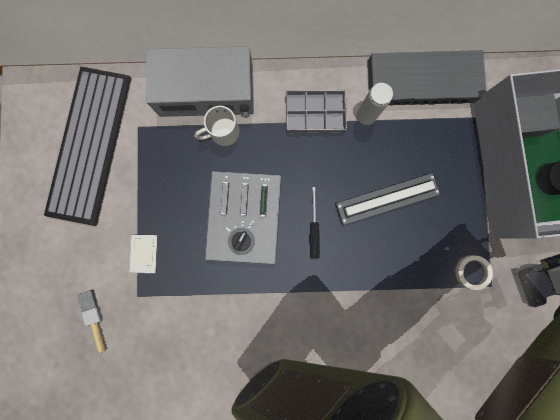

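The bar is back up and looks just as it did at the start. The knob is on three dots, the bystanders haven't moved, and the arm touches nothing.

```bash
python3 - <<'E'
from cell import manip
print(manip.sign_off())
E
```

```text
the job is handed in; nothing more can be done
None
```

The knob is on three dots, matching socket 3 where the module stands. The start bar was pressed at its middle, held and released, and I handed the job in. The clock read 13.15 s after the last move, well under the 48 s limit; the hand-in reported no verdict.

- **Knob:** I turned it from off with a light pinch grip. After I let go, the picture put the selector at about 1.33 rad; the three-dot mark is at 1.35.
- **Bar press:** I pressed to about 8 mm and then about 9 mm, with roughly 6 N on the wrist. It stayed down for about 1 s in all. Both ends looked down and level, but I judged that by eye from one scene-camera picture.
- **After release:** The bar measured the same as before the press, and the knob still pointed at three dots.
- **Bystanders:** The screwdriver and drive looked unmoved in the last pictures. The detector's boxes for them shifted a few pixels in the top view, with one edge of the screwdriver's box off by about 11. They barely moved in the scene view, and I took that as detector noise.
- **Disagreements:**
  - The two cameras differed by about 3 to 4 mm on the bar's centre, so I pressed between the two values.
  - When the jaws closed, the knob pushed the arm aside by about 2 mm with about 20 N. I re-centred before turning.

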